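Turn the die cassette of a pastry press end for end

TASK

Change the pastry press over to its other die: press the green release key (the red lock key pops up and the yellow bolt lifts), slide the die cassette right out of its sleeve, turn it end for end so that its blue end goes in first, and slide it back in, right way up, until it is fully home. Then press the red lock key fully down, so that the bolt drops and the green key pops up, and leave the other things on the bench alone.

Things in the scene. Friction and masses are not known exactly. Their poses are not given: they have to be found in the camera images.
- press: White pastry press, fixed to the bench (place and yaw vary). Origin on the bench under the centre of the fully home cassette; x points into the sleeve, so its mouth looks to -x. A flat loading tongue, 44 mm wide, top at z = 6 mm, runs from the mouth out to x = -140 mm: the cassette slides on it. Behind the sleeve: a drive housing 130 mm wide, 104 mm high, x = 72 to 192 mm.
- sleeve_mouth (a point): Centre of the sleeve's mouth, at the press's x = -10, z = 27.5 mm. Inside 60 mm wide, 43 mm high (z 6 to 49 mm); walls 7 mm and roof 5 mm thick (top at z = 54), from x = -10 to +70 mm; the closed back face inside, where a home cassette stops, is at x = +61 mm. Two flared lips guide it in at the mouth, reaching out to x = -23 and y = +-41 mm.
- bolt_head (a point): Top of the yellow head of the steel bolt in the sleeve's roof, at the press's x = +30 mm; z = 77 mm locked, 91 mm lifted (14 mm for 10 mm of key travel). Locked, it stands 10 mm deep in a groove of the cassette; it can drop in only when the cassette is within about 3 mm of home.
- cassette_mid (a point): Centre (half-way up) of the die cassette: loose aluminium box 120 mm long (x), 56 wide (y), 40 high (z), about 0.35 kg; orange block at its +x end, blue at its -x end; two cross grooves in the top, 16 x 16 mm, 30 mm either side of the centre. Starts home and locked, orange end in; the blue end's 50 mm stand out of the sleeve on the tongue. Home: this point is at the press's x = 0, y = 0, z = 26 mm.
- orange_end (a point): Middle of the cassette's orange end face, 60 mm from its centre along its +x. Job done: it is at the press's x = -60 mm, facing out of the mouth.
- keybox: Grey key box fixed to the bench, 90 (x) x 150 (y) x 44 mm high, to the left or the right of the press; origin under its centre. Two square keys, 40 x 40 mm, on its top: green release key at y = +32 mm, red lock key at y = -32 mm, coupled, so that pressing one raises the other by as much.
- release_key_top (a point): Centre of the top face of the green release key; 62 mm above the bench when up, 52 when down. Press straight down; about 5 N.
- lock_key_top (a point): Centre of the top face of the red lock key; 62 mm above the bench when up, 52 when down (as at the start). Press straight down; about 5 N.
- release_key (a joint): How far the green key is pressed, m: 0 up (bolt down, locked), 0.010 fully down (bolt lifted). Starts at 0. Stays where it is left.
- lock_key (a joint): How far the red key has risen, m: 0 fully down (locked), 0.010 up (released). Starts at 0. Always equals the green key's travel.
- scale: bystander: white bench scale, fixed, 130 x 150 x 48 mm, on the other side of the press from the key box; origin under its centre
- bowl: bystander: loose steel bowl, 120 mm across, 65 mm high; origin under its centre
- cutter: bystander: loose steel ring cutter, 72 mm across, 40 mm high; origin under its centre
- rolling_pin: bystander: loose dark wooden rolling pin, 300 mm long along its x, 38 mm thick; origin under its centre
- jar: bystander: loose amber jar with a red cap, 72 mm across, 110 mm high; origin under its centre
- scraper: bystander: loose bench scraper, steel blade with a black handle, about 100 x 92 x 18 mm; origin on its underside near the centre
Things that resemble listed ones, but are neither listed nor needed, are in the scene too. Leave any pink look-alike of the keybox alone. There is more than one size of the part that bears cassette_mid; the job needs the smaller.

How it is judged:
By the outcome, as a careful person would: the job done as asked, in the order asked, and still so for the second after the job is handed in, with the robot touching nothing.
It also fails if it takes over 72 s, if anything falls off the work surface, if the arm or the gripper's body presses on something with over 40 N, if the wrist force passes 120 N, or if a joint passes its speed limit or range.

ROBOT

A 6-joint arm with a two-finger parallel gripper is mounted at the origin on the work surface. World frame = base frame: x ahead of the robot, y to its left, z up, the work surface at z = 0. Lengths are in m, angles in rad, forces in N, time in s.
With the tool pointing down it reaches from about 0.35 to 0.925 m from the base axis. Payload 6.4 kg.
Tool frame: the origin (TCP) lies at the centre of the arm's flange, where the gripper is bolted on; the fingertips stand 173 mm ahead of it and the grasp point (between the pads) lies 155 mm ahead of it; z points along the fingers, y is the direction in which the jaws open and shut (so a half turn about z gives the same grasp; the last joint's range is limited). The gripper opens to 85 mm and grips with 20 to 120 N. Pads are 22 mm wide; open, the fingers measure 114 mm over their backs; the gripper's body (76 mm by 85 mm) begins 54 mm behind the grasp point. The pads swing forward as they close: fully open they stand 13 mm farther back than shut.
Start: joints at [1.112, 0.245, 1.558, -0, 1.339, -0.174], TCP at [0.183, 0.624, 0.405] pointing down, gripper open.
Joint ranges: [-3.13, 3.13], [-1.02, 2.26], [0.13, 2.54], [-0.95, 4.09], [0.21, 2.88], [-2.74, 2.74]. Speed limits (rad/s): [2.57, 2.57, 3.14, 3.14, 3.14, 3.14].

INTERFACE

Orientations are given as a 3x3 rotation matrix whose columns are the frame's x, y, z axes.
In Python, from workcell import manip gives the robot as it stands. The module is installed in compiled form; this text tells all that it offers.
- The arm moves only by the tool step_arm, never from a script. Its argument "moves" is a list of rows, each a list of 7 numbers: the opening, from 0 (shut) to 1 (fully open), then the shift along the tool's x, y, z in mm, then the turn, a rotation vector about the tool's x, y, z in degrees. A call has 1 to 20 rows; each row is the pose to reach, as a shift and turn from the pose commanded when the call began, along the tool's axes at that moment; what a row does not reach only later rows make up. A row lasts 1/10 s, in which the tool goes at most 50 mm and 8.59 degrees, less where a joint would pass 70% of its speed; a pose out of reach is approached as far as the arm can. A call with a gripper value outside its range is refused whole. The fingers move at their own pace and stop on an object; the grip force is fixed at half the most. Time passes only in rows, so rows that repeat a pose let the fingers close. It gives the time, the measured TCP pose, the force and the opening at its end, in the units of the state.
- manip.get_state(): the state, without advancing time (a new reading comes with each control period).
- manip.snapshot(name): name is "scene" or "top" or "wrist"; returns the picture (420x560x3 uint8, red, green, blue); there is no depth.
- manip.camera_model(name): a dict with "mtx" (3x3 intrinsics, pixels), "pose" (4x4, takes a point from camera to world coordinates); the wrist camera has in their place "tool_from_camera" (4x4, takes a point from camera to tool coordinates, whose origin is the TCP and whose axes are the flange's). Camera axes: x right, y down, z forward; pixel columns grow to the right and rows downward; lengths in m; the calibration is good to about 2 mm. A picture is of the moment at which its call begins: read the wrist's pose just before it. camera_model takes no time and is no camera call.
- manip.close_job(): hands the job in, once; it reports no verdict.
The state is a dict: "time_s": time; "joint_pos": joint angles; "dq": joint speeds; "joint_efforts": joint torques, N m; "ee_pos": TCP position; "eef_rot": TCP orientation; "force": force on the tool from outside, world axes, zero at the start; "moment": the same for the moment, N m; "opening": opening from 0.0 (shut) to 1.0 (fully open).
Only numpy, scipy, OpenCV 4.12 (cv2) and the standard library are available. Lean on these libraries where they do the work, as an engineer would, in place of code of your own. Each camera call takes 0.05 s, during which the arm holds its last target. There are 200 camera calls.

## Working session

There is one attempt and no reset: what is moved stays moved. The work goes in short steps, Python scripts to look and compute and a tool call to move; the robot and the scene stay as the last step left them, time stands still between calls to the robot, and variables do not carry over. Pictures are saved under pics/ and viewed, about 8 in all and at most 12, crops included, and the job is handed in when it is done.

Besides the shell and the picture viewer there is one more tool, called after ">>>" by a JSON object that holds its "method" and its "body". step_arm: Moves the arm, as the interface text tells. Its arguments: {"type":"object","properties":{"moves":{"type":"array","items":{"type":"array","items":{"type":"number"}}}},"required":["moves"]}

```bash
mkdir -p pics
python3 - <<'E'
from workcell import manip
import cv2,numpy as np
for n in("scene","top"):
    im=manip.snapshot(n); cv2.imwrite(f"pics/{n}0.png",im[:,:,::-1])
    c=manip.camera_model(n); print(n,np.round(c["mtx"],1).tolist(),np.round(c["pose"],3).tolist())
print(manip.camera_model("wrist"))
s=manip.get_state();print(s)
E
```

```text
scene [[513.5, 0.0, 288.1], [0.0, 513.5, 205.3], [0.0, 0.0, 1.0]] [[0.877, 0.365, -0.312, 0.932], [0.48, -0.649, 0.591, -0.772], [0.013, -0.668, -0.744, 1.071], [0.0, 0.0, 0.0, 1.0]]
top [[393.4, 0.0, 280.2], [0.0, 393.4, 214.8], [0.0, 0.0, 1.0]] [[0.019, -0.998, 0.065, 0.445], [-1.0, -0.02, -0.01, 0.03], [0.012, -0.064, -0.998, 1.068], [0.0, 0.0, 0.0, 1.0]]
{'mtx': array([[355.58470183,   0.        , 279.11229394],
       [  0.        , 355.58470183, 207.41681213],
       [  0.        ,   0.        ,   1.        ]]), 'tool_from_camera': array([[-5.01854272e-04, -9.45972915e-01, -3.24245265e-01,
         8.33420024e-02],
       [ 9.99999872e-01, -4.55451926e-04, -2.18997868e-04,
         4.74942169e-04],
       [ 5.94879219e-05, -3.24245333e-01,  9.45973023e-01,
         3.16584943e-02],
       [ 0.00000000e+00,  0.00000000e+00,  0.00000000e+00,
         1.00000000e+00]])}
{'time_s': 0.1, 'joint_pos': array([ 1.11187641e+00,  2.45749792e-01,  1.55888917e+00,  3.46567084e-06,
        1.33869864e+00, -1.74122489e-01]), 'dq': array([-0.00058842, -0.00236722, -0.00200083, -0.00041993, -0.00085722,
        0.00277061]), 'joint_efforts': array([-2.39585570e-04, -4.30668890e+01, -3.27127790e+01, -1.04764908e-04,
        2.77370185e-03,  3.92040431e-05]), 'ee_pos': array([0.18254374, 0.62363191, 0.40368828]), 'eef_rot': array([[-9.59718245e-01,  2.80963143e-01, -7.76001003e-04],
       [ 2.80964048e-01,  9.59717021e-01, -1.56290697e-03],
       [ 3.05622116e-04, -1.71797872e-03, -9.99998478e-01]]), 'force': array([-0.23137725,  0.17329955,  0.50376825]), 'moment': array([-0.02162058, -0.06679203,  0.00901083]), 'opening': 0.9990908129253274}
```

View pics/top0.png

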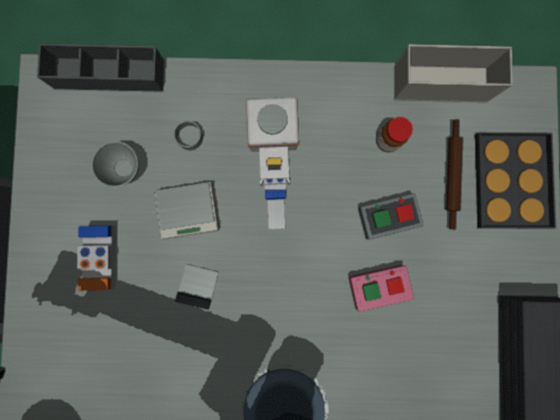

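View pics/scene0.png

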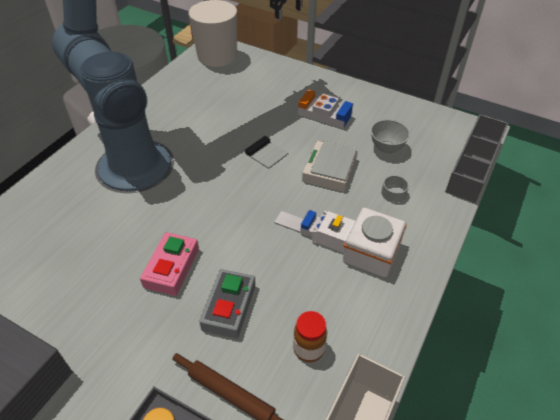

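The top view shows the press at about (273,170) with its tongue towards the robot and the blue cassette end at (275,195). The grey key box is at (391,215) with its green key at (382,219) and red at (405,213). The pink decoy is at (381,287) and the larger cassette at (94,258); both stay untouched.

```bash
cat > h.py <<'E'
from workcell import manip
import cv2,numpy as np
def ray(name,uv,z,T=None):
    c=manip.camera_model(name); P=c["pose"] if T is None else T
    d=P[:3,:3]@np.linalg.solve(c["mtx"],[uv[0],uv[1],1.]); o=P[:3,3]
    return o+d*(z-o[2])/d[2]
def wrist(fn):
    s=manip.get_state(); T=np.eye(4);T[:3,:3]=s["eef_rot"];T[:3,3]=s["ee_pos"]
    im=manip.snapshot("wrist"); cv2.imwrite(fn,im[:,:,::-1])
    return im,T@manip.camera_model("wrist")["tool_from_camera"],s
H={"green":((45,90),80,30),"blue":((105,130),120,40),"yellow":((22,34),120,90),"red":((172,8),150,60),"orange":((5,20),150,60)}
def blobs(im,col,amin=15):
    h=cv2.cvtColor(im,cv2.COLOR_RGB2HSV).astype(int); (a,b),s,v=H[col]
    hh=h[...,0]; m=((hh>=a)&(hh<=b)) if a<=b else ((hh>=a)|(hh<=b))
    m=(m&(h[...,1]>s)&(h[...,2]>v)).astype(np.uint8)
    cs,_=cv2.findContours(m,cv2.RETR_EXTERNAL,cv2.CHAIN_APPROX_NONE)
    return sorted([(cv2.contourArea(c),cv2.minAreaRect(c)) for c in cs if cv2.contourArea(c)>=amin],key=lambda t:-t[0])
E
python3 - <<'E'
from h import *
im=cv2.imread("pics/top0.png")[:,:,::-1]
for col,z in(("green",.062),("red",.052),("blue",.046),("yellow",.077)):
    for a,r in blobs(im,col):
        print(col,a,np.round(r[0],1),np.round(r[1],1),round(r[2],1),np.round(ray("top",r[0],z),3))
# tongue: bright region below blue
g=cv2.cvtColor(im,cv2.COLOR_RGB2GRAY)
roi=g[202:232,255:300]; m=(roi>175).astype(np.uint8)
cs,_=cv2.findContours(m,cv2.RETR_EXTERNAL,cv2.CHAIN_APPROX_NONE);c=max(cs,key=cv2.contourArea)
q=cv2.boxPoints(cv2.minAreaRect(c))+[255,202]
for p in q: print("tongue",np.round(p,1),np.round(ray("top",p,.006),4))
E
```

```text
green 31134.0 [279.5  89. ] [178. 559.] 90.0 [0.84  0.028 0.062]
green 243.0 [381.4 218.3] [16.2 16.7] 76.0 [ 0.507 -0.241  0.062]
green 202.5 [371.2 291.2] [15.5 14.8] 76.0 [ 0.321 -0.215  0.062]
green 32.0 [188.  230.4] [ 2.5 20.5] 80.5 [0.466 0.254 0.062]
red 470.5 [399.  129.5] [25. 24.] 90.0 [ 0.742 -0.289  0.052]
red 208.5 [404.4 212.6] [15.  15.5] 76.0 [ 0.523 -0.303  0.052]
red 205.5 [394.8 285.7] [15.5 15.1] 77.5 [ 0.335 -0.278  0.052]
blue 284.0 [ 94.5 230.5] [11. 31.] 90.0 [0.461 0.498 0.046]
blue 156.0 [275. 194.] [ 8. 20.] 90.0 [0.565 0.034 0.046]
blue 45.0 [100.  251.5] [7. 8.] 90.0 [0.407 0.481 0.046]
blue 43.0 [ 84.5 251.5] [7. 7.] 90.0 [0.407 0.521 0.046]
yellow 56.5 [274. 161.] [12.  6.] 0.0 [0.646 0.038 0.077]Traceback (most recent call last):
  File "<stdin>", line 9, in <module>
ValueError: max() iterable argument is empty
```

>>> {"method": "step_arm", "body": {"moves": [[0,-554,-739,60,0,0,74],[0,-554,-739,60,0,0,74],[0,-554,-739,60,0,0,74],[0,-554,-739,60,0,0,74],[0,-554,-739,60,0,0,74],[0,-554,-739,60,0,0,74],[0,-554,-739,60,0,0,74],[0,-554,-739,60,0,0,74],[0,-554,-739,60,0,0,74],[0,-554,-739,60,0,0,74],[0,-554,-739,60,0,0,74],[0,-554,-739,60,0,0,74],[0,-554,-739,60,0,0,74],[0,-554,-739,60,0,0,74],[0,-554,-739,60,0,0,74],[0,-554,-739,60,0,0,74],[0,-554,-739,60,0,0,74],[0,-554,-739,60,0,0,74],[0,-554,-739,60,0,0,74],[0,-554,-739,60,0,0,74]]}}

```text
time_s: 2.1
ee_pos: [0.507, -0.244, 0.344]
eef_rot: [[0.009, 1.0, -0.001], [1.0, -0.009, 0.0], [0.0, -0.001, -1.0]]
force: [-0.7, 0.8, 1.2]
opening: -0.001
```

Run:
```python
from h import *
im,T,s=wrist("pics/w1.png")
for col,z in(("green",.062),("red",.052)):
    for a,r in blobs(im,col,100):
        print(col,a,np.round(r[0],1),np.round(r[1],1),round(r[2],1),np.round(ray("wrist",r[0],z,T),4))
print(s["ee_pos"])
```

```text
green 3079.5 [ 29.3 167.1] [56. 65.] 76.0 [ 0.3283 -0.2136  0.062 ]
green 2817.0 [277.5 198.6] [55.3 54.1] 74.7 [ 0.506  -0.2389  0.062 ]
green 177.0 [ 74. 155.] [14. 16.] 90.0 [ 0.3621 -0.2052  0.062 ]
green 168.0 [320.5 184.5] [14.8 14.8] 63.4 [ 0.5375 -0.2284  0.062 ]
red 2252.5 [ 66.6 241.5] [47.8 57.2] 76.0 [ 0.3367 -0.2765  0.052 ]
red 1282.5 [298.9 266.8] [44.9 48.5] 75.5 [ 0.5228 -0.3009  0.052 ]
red 152.0 [107.5 231.5] [13. 15.] 90.0 [ 0.3709 -0.2682  0.052 ]
red 135.5 [338.5 256.5] [13. 13.] 90.0 [ 0.555  -0.2918  0.052 ]
[ 0.50701079 -0.24395523  0.34400338]
```

View pics/w1.png

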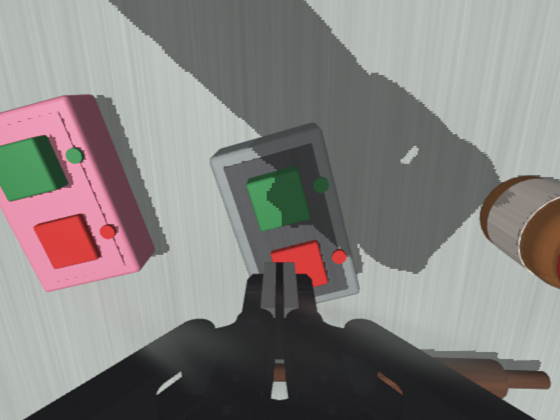

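The wrist view shows the green key of the grey box at (277,199), and the red key partly behind the gripper at (299,267). Both agree with the top view to about 2 mm.

>>> {"method": "step_arm", "body": {"moves": [[0,5,-1,50,0,0,0],[0,5,-1,90,0,0,0],[0,5,-1,105,0,0,0],[0,5,-1,110,0,0,0],[0,5,-1,114,0,0,0],[0,5,-1,117,0,0,0],[0,5,-1,119,0,0,0],[0,5,-1,120,0,0,0],[0,5,-1,120,0,0,0]]}}

```text
time_s: 3.05
ee_pos: [0.5066, -0.2362, 0.2274]
eef_rot: [[0.005, 1.0, 0.003], [1.0, -0.005, -0.002], [-0.002, 0.003, -1.0]]
force: [-1.9, 2.6, 5.3]
opening: -0.001
```

>>> {"method": "step_arm", "body": {"moves": [[0,0,0,1,0,0,0],[0,0,0,2,0,0,0],[0,0,0,2,0,0,0],[0,0,0,2,0,0,0]]}}

```text
time_s: 3.45
ee_pos: [0.5067, -0.2363, 0.2254]
eef_rot: [[0.005, 1.0, 0.003], [1.0, -0.005, -0.002], [-0.002, 0.003, -1.0]]
force: [-3.2, 3.0, 7.7]
opening: 0.0
```

>>> {"method": "step_arm", "body": {"moves": [[0,0,0,1,0,0,0],[0,0,0,2,0,0,0],[0,0,0,3,0,0,0],[0,0,0,3,0,0,0]]}}

```text
time_s: 3.85
ee_pos: [0.5071, -0.2365, 0.2252]
eef_rot: [[0.005, 1.0, 0.001], [1.0, -0.005, -0.001], [-0.001, 0.001, -1.0]]
force: [-12.0, 10.3, 28.1]
opening: -0.005
```

>>> {"method": "step_arm", "body": {"moves": [[0,0,0,-40,0,0,0],[0,0,0,-80,0,0,0],[1,275,-10,-160,0,0,-90],[1,275,-10,-160,0,0,-90],[1,275,-10,-160,0,0,-90],[1,275,-10,-160,0,0,-90],[1,275,-10,-160,0,0,-90],[1,275,-10,-160,0,0,-90],[1,275,-10,-160,0,0,-90],[1,275,-10,-160,0,0,-90],[1,275,-10,-160,0,0,-90],[1,275,-10,-160,0,0,-90],[1,275,-10,-160,0,0,-90],[1,275,-10,-160,0,0,-90],[1,275,-10,-160,0,0,-90],[1,275,-10,-160,0,0,-90]]}}

```text
time_s: 5.45
ee_pos: [0.4973, 0.039, 0.3803]
eef_rot: [[-1.0, 0.007, 0.001], [0.007, 1.0, -0.0], [-0.001, -0.0, -1.0]]
force: [1.2, 0.3, -0.5]
opening: 0.999
```

Run:
```python
from h import *
im,T,s=wrist("pics/w2.png")
for col,z in(("blue",.046),("yellow",.091)):
    for a,r in blobs(im,col,60):
        print(col,a,np.round(r[0],1),np.round(r[1],1),round(r[2],1),np.round(ray("wrist",r[0],z,T),4))
print(s["ee_pos"],s["eef_rot"][:,0],s["joint_pos"])
```

```text
blue 1817.5 [273.9 247.9] [34.7 58. ] 86.3 [0.5583 0.0339 0.046 ]
[0.49728998 0.03902427 0.38027057] [-0.9999779   0.00652105 -0.0012942 ] [-1.49375419e-01 -9.15374902e-02  1.96068653e+00 -4.32152159e-05
  1.27113015e+00 -1.71363776e+00]
```

View pics/w2.png

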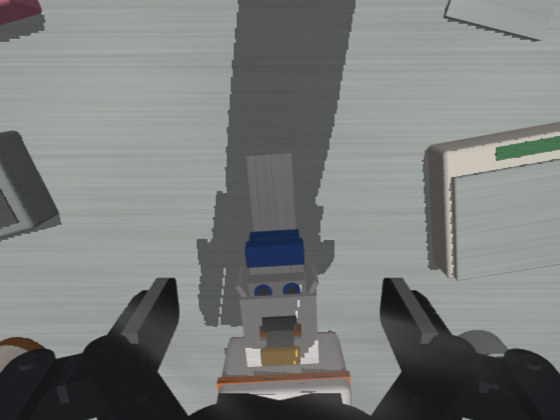

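The wrist view shows the tongue from (269,154) to the blue end at (274,248), with the sleeve below it and the bolt raised at (282,350). I'll get the press yaw from the tongue and sleeve edges.

Run:
```python
from h import *
im=cv2.imread("pics/w2.png")[:,:,::-1]
T=np.eye(4);s=manip.get_state();T[:3,:3]=s["eef_rot"];T[:3,3]=s["ee_pos"];T=T@manip.camera_model("wrist")["tool_from_camera"]
g=cv2.GaussianBlur(cv2.cvtColor(im,cv2.COLOR_RGB2GRAY),(3,3),0).astype(int)
L=[];R=[]
for v in range(162,224,4):
    d=np.diff(g[v,225:315]); l=np.argmax(d)+225.5; r=np.argmin(d)+225.5
    L.append(ray("wrist",(l,v),.006,T)[:2]);R.append(ray("wrist",(r,v),.006,T)[:2])
L,R=np.array(L),np.array(R)
for P in(L,R):
    p=np.polyfit(P[:,0],P[:,1],1); print("edge y=",p,"yaw",np.degrees(np.arctan(p[0])),"res",np.std(P[:,1]-np.polyval(p,P[:,0])))
print("width",np.mean(abs(L-R)[:,1]))
col=g[145:165,255:285].mean(1); print("end row",np.argmax(np.diff(col))+145.5, ray("wrist",(270,np.argmax(np.diff(col))+145.5),.006,T))
# blue: bright top face vs dark end face
h=cv2.cvtColor(im,cv2.COLOR_RGB2HSV).astype(int)
for v in range(228,272,3):
    b=np.where((h[v,225:325,0]>=105)&(h[v,225:325,0]<=130)&(h[v,225:325,1]>120))[0]
    if len(b): print(v,b[0]+225,b[-1]+225,im[v,273],np.round(ray("wrist",(b[0]+225,v),.046,T)[:2],4),np.round(ray("wrist",(b[-1]+225,v),.046,T)[:2],4))
```

```text
edge y= [ 0.23781397 -0.1055136 ] yaw 13.377246077718695 res 0.020975878244653207
edge y= [ 1.51538437 -0.76080885] yaw 56.57923666960334 res 0.01667216423874941
width 0.030001420947271016
end row 154.5 [0.47750342 0.03057386 0.006     ]
231 268 297 [28 42 71] [0.5409 0.0287] [0.5411 0.0554]
234 250 298 [22 39 70] [0.5438 0.0121] [0.5441 0.0564]
237 250 298 [26 41 73] [0.5468 0.012 ] [0.5471 0.0564]
240 249 301 [23 38 70] [0.5498 0.011 ] [0.5501 0.0592]
243 246 302 [22 39 71] [0.5528 0.0081] [0.5532 0.0602]
246 246 302 [28 46 83] [0.5559 0.0079] [0.5563 0.0602]
249 245 303 [27 47 86] [0.559  0.0069] [0.5593 0.0612]
252 246 302 [27 46 86] [0.5621 0.0077] [0.5624 0.0603]
255 246 303 [28 47 86] [0.5652 0.0076] [0.5656 0.0613]
258 246 303 [27 47 86] [0.5684 0.0075] [0.5687 0.0614]
261 247 303 [29 46 86] [0.5715 0.0083] [0.5719 0.0614]
264 247 294 [28 47 86] [0.5747 0.0082] [0.575  0.0529]
```

Run:
```python
from h import *
im=cv2.imread("pics/w2.png")[:,:,::-1]
T=np.eye(4);s=manip.get_state();T[:3,:3]=s["eef_rot"];T[:3,3]=s["ee_pos"];T=T@manip.camera_model("wrist")["tool_from_camera"]
g=cv2.cvtColor(im,cv2.COLOR_RGB2GRAY)
m=np.zeros_like(g);m[150:226,238:305]=(g[150:226,238:305]>100)
m=cv2.morphologyEx(m,cv2.MORPH_CLOSE,np.ones((5,5)))
c=max(cv2.findContours(m,cv2.RETR_EXTERNAL,cv2.CHAIN_APPROX_NONE)[0],key=cv2.contourArea)
C=[]
for v in range(158,224,2):
    u=c[c[:,0,1]==v][:,0,0]; a,b=ray("wrist",(u.min()-.5,v),.006,T),ray("wrist",(u.max()+.5,v),.006,T)
    C.append([(a[0]+b[0])/2,(a[1]+b[1])/2,b[1]-a[1]])
C=np.array(C);k=abs(C[:,2]-.044)<.004;print(k.sum(),np.median(C[:,2]))
p=np.polyfit(C[k,0],C[k,1],1);print(p,np.degrees(np.arctan(p[0])),"y at .565,.615:",np.polyval(p,[.4775,.565,.615]))
```

```text
33 0.0426456676664204
[6.04201832e-02 5.09158648e-05] 3.457618125037357 y at .565,.615: [0.02890155 0.03418832 0.03720933]
```

>>> {"method": "step_arm", "body": {"moves": [[1,-40,-2,50,0,0,-3.5],[1,-77,-4,90,0,0,-3.5],[1,-77,-4,120,0,0,-3.5],[1,-77,-4,150,0,0,-3.5],[1,-77,-4,170,0,0,-3.5],[1,-77,-4,185,0,0,-3.5],[1,-77,-4,195,0,0,-3.5],[1,-77,-4,200,0,0,-3.5],[1,-77,-4,200,0,0,-3.5],[1,-77,-4,200,0,0,-3.5]]}}

```text
time_s: 6.5
ee_pos: [0.5747, 0.0345, 0.1808]
eef_rot: [[-0.998, -0.056, 0.002], [-0.056, 0.998, -0.0], [-0.002, -0.0, -1.0]]
force: [0.2, -0.8, 0.0]
opening: 1.001
```

Run:
```python
from h import *
im,T,s=wrist("pics/w3.png");print(s["ee_pos"],s["force"])
```

```text
[0.57471944 0.03453397 0.18075471] [ 0.20180181 -0.8460575   0.00875831]
```

View pics/w3.png

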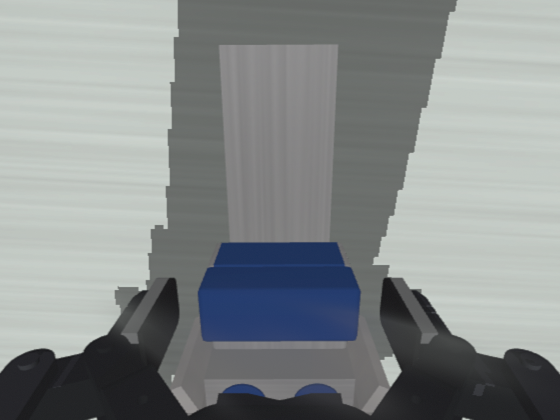

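The blue end at (280,303) is centred between the open fingers and the tongue stands straight in the picture. I'll close and pull 100 mm.

>>> {"method": "step_arm", "body": {"moves": [[0,0,0,0,0,0,0],[0,0,0,0,0,0,0],[0,0,0,0,0,0,0],[0,0,0,0,0,0,0],[0,0,0,0,0,0,0],[0,0,0,0,0,0,0],[0,4,0,0,0,0,0],[0,10,0,0,0,0,0],[0,16,0,0,0,0,0]]}}

```text
time_s: 7.45
ee_pos: [0.5586, 0.0336, 0.1805]
eef_rot: [[-0.998, -0.055, 0.003], [-0.055, 0.998, -0.0], [-0.003, -0.0, -1.0]]
force: [5.1, 1.4, 5.5]
opening: 0.646
```

>>> {"method": "step_arm", "body": {"moves": [[0,10,0,0,0,0,0],[0,20,0,0,0,0,0],[0,30,0,0,0,0,0],[0,40,0,0,0,0,0],[0,50,0,0,0,0,0],[0,60,0,0,0,0,0],[0,70,0,0,0,0,0],[0,78,0,0,0,0,0],[0,84,0,0,0,0,0],[0,84,0,0,0,0,0],[0.85,84,0,0,0,0,0],[0.85,84,0,0,0,0,0],[1,84,0,0,0,0,0],[1,84,0,0,0,0,0]]}}

```text
time_s: 8.85
ee_pos: [0.4736, 0.0291, 0.179]
eef_rot: [[-0.998, -0.056, -0.002], [-0.056, 0.998, 0.0], [0.002, 0.0, -1.0]]
force: [0.1, 0.3, 0.8]
opening: 1.0
```

Run:
```python
from h import *
im=manip.snapshot("scene");im=cv2.resize(im[150:320,240:450],None,fx=3,fy=3);cv2.imwrite("pics/s4.png",im[:,:,::-1])
print(manip.get_state()["ee_pos"])
```

```text
[0.47385925 0.02910378 0.17917961]
```

View pics/s4.png

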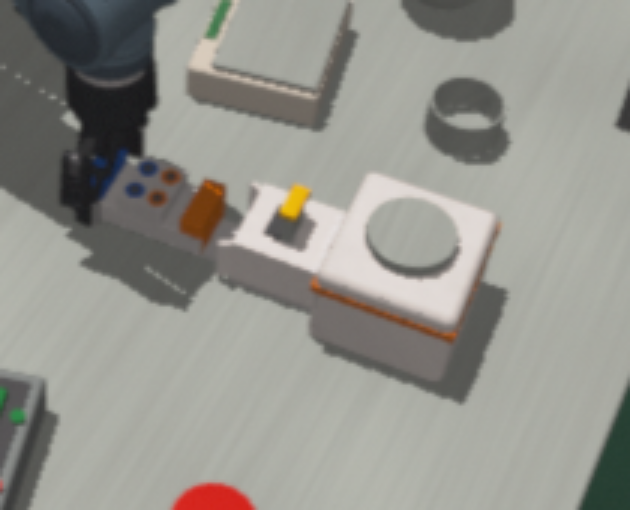

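The view shows the cassette fully out on the tongue (orange end at (205,210) in the crop, clear of the mouth) and the bolt lifted at (295,203). Next I lift, turn the tool half round and regrip near the orange end.

>>> {"method": "step_arm", "body": {"moves": [[1,0,0,-40,0,0,0],[1,0,0,-80,0,0,0],[1,-10,0,-110,0,0,9],[1,-30,0,-110,0,0,80],[1,-50,0,-110,0,0,80],[1,-85,0,-110,0,0,80],[1,-85,0,-110,0,0,80],[1,-85,0,-110,0,0,80],[1,-85,0,-110,0,0,80],[1,-85,0,-110,0,0,80],[1,-85,0,-110,0,0,80],[1,-85,0,-110,0,0,80],[1,-85,0,-110,0,0,140],[1,-85,0,-110,0,0,140],[1,-85,0,-110,0,0,140],[1,-85,0,-110,0,0,140],[1,-85,0,-110,0,0,140],[1,-85,0,-110,0,0,140],[1,-85,0,-110,0,0,140],[1,-85,0,-110,0,0,140]]}}

```text
time_s: 10.9
ee_pos: [0.559, 0.0338, 0.2893]
eef_rot: [[0.729, 0.685, -0.001], [0.685, -0.729, 0.0], [-0.001, -0.001, -1.0]]
force: [-0.5, -0.6, -0.1]
opening: 0.999
```

>>> {"method": "step_arm", "body": {"moves": [[1,0,0,0,0,0,40],[1,0,0,0,0,0,40],[1,0,0,0,0,0,40],[1,0,0,0,0,0,40],[1,0,0,0,0,0,40],[1,0,0,0,0,0,40],[1,0,0,0,0,0,40]]}}

```text
time_s: 11.6
ee_pos: [0.5592, 0.0338, 0.2895]
eef_rot: [[0.998, 0.059, -0.0], [0.059, -0.998, 0.0], [-0.0, -0.0, -1.0]]
force: [0.3, 0.5, 0.4]
opening: 0.997
```

Run:
```python
from h import *
im=manip.snapshot("top")
for col in("orange","blue"):
    for a,r in blobs(im,col,40):
        q=ray("top",r[0],.046)
        if abs(q[1])<.1: print(col,a,np.round(r[0],1),np.round(r[1],1),np.round(q,4))
im,T,s=wrist("pics/w5.png")
for col in("orange","blue"):
    for a,r in blobs(im,col,200): print(col,a,np.round(r[0],1),np.round(r[1],1),round(r[2],1),np.round(ray("wrist",r[0],.046,T),4))
print(s["ee_pos"],s["eef_rot"],s["joint_pos"])
```

```text
orange 3655.5 [279.  206.5] [86. 45.] -0.0 [0.5711 0.0349 0.046 ]
orange 2487.5 [279.  75.] [36. 78.] 90.0 [0.6485 0.0394 0.046 ]
orange 420.5 [300. 269.] [22. 24.] 90.0 [0.5277 0.0183 0.046 ]
orange 416.5 [258. 269.] [22. 24.] 90.0 [0.5261 0.0464 0.046 ]
blue 1958.5 [279. 334.] [34. 74.] 90.0 [0.4745 0.0293 0.046 ]
blue 383.5 [258.5 297. ] [20. 23.] 90.0 [0.5044 0.0452 0.046 ]
[0.55917974 0.03374062 0.28954631] [[ 9.98277862e-01  5.86616952e-02 -3.41662377e-04]
 [ 5.86616940e-02 -9.98277920e-01 -1.34893431e-05]
 [-3.41865314e-04 -6.57638126e-06 -9.99999942e-01]] [-1.42103950e-01  1.71759357e-01  1.86935776e+00 -6.92501305e-05
  1.10081184e+00  1.37002836e+00]
```

View pics/w5.png

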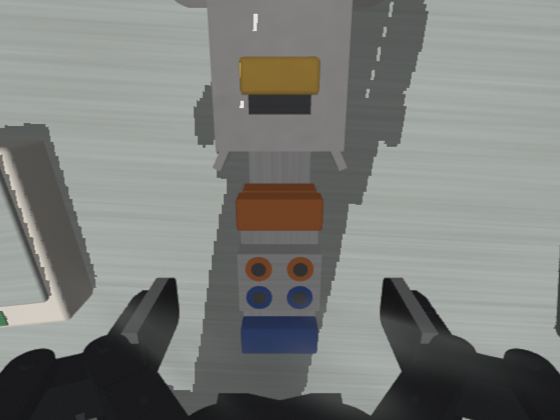

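The wrist view shows the cassette straight between the fingers, orange block at (280,211) with its end edge near row 193, and the grasp lying about 19 mm from that end. I'll descend and grip.

>>> {"method": "step_arm", "body": {"moves": [[1,0,0,40,0,0,0],[1,0,0,75,0,0,0],[1,0,0,95,0,0,0],[1,0,0,105,0,0,0],[1,0,0,110,0,0,0],[1,0,0,110,0,0,0],[0,0,0,110,0,0,0],[0,0,0,110,0,0,0],[0,0,0,110,0,0,0],[0,0,0,110,0,0,0],[0,0,0,110,0,0,0],[0,0,0,110,0,0,0],[0,0,0,110,0,0,0]]}}

```text
time_s: 13.0
ee_pos: [0.56, 0.0337, 0.1812]
eef_rot: [[0.998, 0.056, 0.003], [0.056, -0.998, -0.0], [0.003, 0.0, -1.0]]
force: [-0.6, 0.6, 5.5]
opening: 0.644
```

>>> {"method": "step_arm", "body": {"moves": [[0,0,0,-10,0,0,0],[0,0,0,-25,0,0,0],[0,0,0,-45,0,0,0],[0,-20,0,-60,0,0,0],[0,-50,0,-60,0,0,-8],[0,-95,0,-60,0,0,-85],[0,-95,0,-60,0,0,-85],[0,-95,0,-60,0,0,-85],[0,-95,0,-60,0,0,-85],[0,-95,0,-60,0,0,-85],[0,-95,0,-60,0,0,-85],[0,-95,0,-60,0,0,-85],[0,-95,0,-60,0,0,-85],[0,-95,0,-60,0,0,-85],[0,-95,0,-60,0,0,-85],[0,-95,0,-60,0,0,-140],[0,-95,0,-60,0,0,-140],[0,-95,0,-60,0,0,-140],[0,-95,0,-60,0,0,-140],[0,-95,0,-60,0,0,-140]]}}

```text
time_s: 15.0
ee_pos: [0.464, 0.0285, 0.2398]
eef_rot: [[-0.66, 0.751, -0.001], [0.751, 0.66, 0.0], [0.001, -0.001, -1.0]]
force: [-0.3, 0.2, -4.7]
opening: 0.647
```

>>> {"method": "step_arm", "body": {"moves": [[0,0,0,0,0,0,-40],[0,0,0,0,0,0,-40],[0,0,0,0,0,0,-40],[0,0,0,0,0,0,-40],[0,0,0,0,0,0,-40],[0,0,0,0,0,0,-40],[0,0,0,0,0,0,-40],[0,0,0,0,0,0,-40],[0,0,0,0,0,0,-40]]}}

```text
time_s: 15.9
ee_pos: [0.4643, 0.0285, 0.2397]
eef_rot: [[-0.988, 0.155, -0.0], [0.155, 0.988, -0.0], [0.0, -0.0, -1.0]]
force: [0.0, -0.9, -4.7]
opening: 0.646
```

Run:
```python
from h import *
im=manip.snapshot("scene");im=cv2.resize(im[130:300,200:410],None,fx=3,fy=3)
w,T,s=wrist("pics/w6.png");w=cv2.resize(w,(560,420))
for col in("orange","blue"):
    for a,r in blobs(w,col,100): print(col,a,np.round(r[0],1),np.round(r[1],1),round(r[2],1))
c=np.zeros((510,800,3),np.uint8);c[:,:420]=im[:,60:480];c[:380,420:]=w[40:,90:470];cv2.imwrite("pics/c6.png",c[:,:,::-1])
print(s["ee_pos"],s["eef_rot"],s["force"],s["moment"])
```

```text
orange 13611.0 [279.  298.5] [ 97. 160.] 90.0
[0.46432929 0.02847133 0.23970478] [[-9.87931535e-01  1.54891120e-01 -1.51153267e-04]
 [ 1.54891124e-01  9.87931546e-01 -1.68910137e-05]
 [ 1.46712813e-04 -4.00994646e-05 -9.99999988e-01]] [ 0.46747377  0.00945069 -4.80325326] [-0.00571112  0.18045344 -0.03781493]
```

View pics/c6.png

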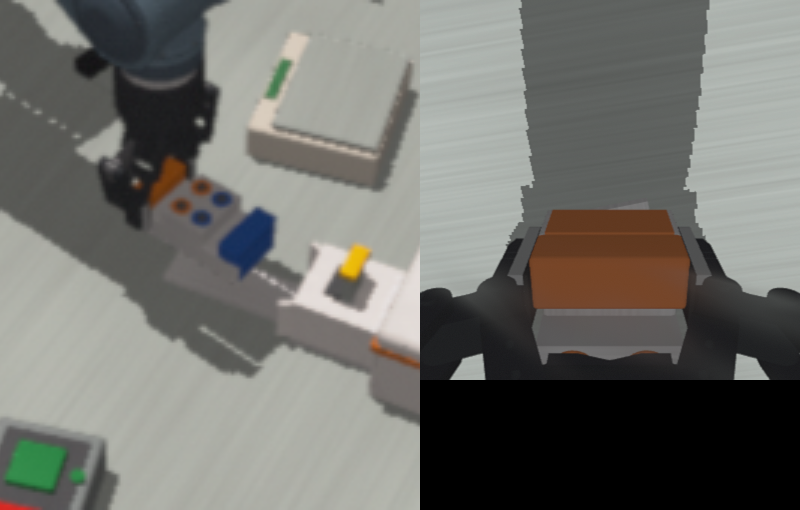

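The cassette is turned end for end: orange block in the fingers and blue (248,243 in the left half) facing the mouth, level and right way up. The yaw is still 12.3° short, so I'll correct that and lower it.

>>> {"method": "step_arm", "body": {"moves": [[0,0,0,0,0,0,-12.3],[0,0,0,20,0,0,-12.3],[0,0,0,40,0,0,-12.3],[0,0,0,50,0,0,-12.3],[0,0,0,55,0,0,-12.3],[0,0,0,58,0,0,-12.3],[0,0,0,59,0,0,-12.3],[0,0,0,59,0,0,-12.3]]}}

```text
time_s: 16.8
ee_pos: [0.4648, 0.0284, 0.1814]
eef_rot: [[-0.998, -0.06, 0.001], [-0.06, 0.998, -0.0], [-0.001, -0.0, -1.0]]
force: [-0.4, 0.8, -4.4]
opening: 0.649
```

>>> {"method": "step_arm", "body": {"moves": [[0,-10,0,0,0,0,0],[0,-20,0,0,0,0,0],[0,-30,0,0,0,0,0],[0,-38,0,0,0,0,0],[0,-46,0,0,0,0,0],[0,-54,0,0,0,0,0],[0,-62,0,0,0,0,0],[0,-62,0,0,0,0,0]]}}

```text
time_s: 17.6
ee_pos: [0.5278, 0.0321, 0.1812]
eef_rot: [[-0.998, -0.06, 0.003], [-0.06, 0.998, -0.0], [-0.003, -0.001, -1.0]]
force: [2.2, 0.8, -1.6]
opening: 0.647
```

Low force; it is entering the sleeve. I'll continue.

>>> {"method": "step_arm", "body": {"moves": [[0,-8,0,0,0,0,0],[0,-16,0,0,0,0,0],[0,-24,0,0,0,0,0],[0,-30,0,0,0,0,0],[0,-36,0,0,0,0,0],[0,-40,0,0,0,0,0],[0,-42,0,0,0,0,0],[0,-42,0,0,0,0,0]]}}

```text
time_s: 18.4
ee_pos: [0.5685, 0.0348, 0.1812]
eef_rot: [[-0.998, -0.06, 0.0], [-0.06, 0.998, -0.0], [-0.0, -0.0, -1.0]]
force: [-3.4, -0.6, 4.5]
opening: 0.643
```

>>> {"method": "step_arm", "body": {"moves": [[0,-2,0,0,0,0,0],[0,-4,0,0,0,0,0],[0,-6,0,0,0,0,0],[0,-8,0,0,0,0,0],[0,-8,0,0,0,0,0]]}}

```text
time_s: 18.9
ee_pos: [0.5746, 0.0351, 0.1811]
eef_rot: [[-0.998, -0.061, -0.009], [-0.061, 0.998, -0.0], [0.009, 0.0, -1.0]]
force: [-21.7, -2.6, 20.8]
opening: 0.65
```

>>> {"method": "step_arm", "body": {"moves": [[0,-1,0,0,0,0,0],[0,-2,0,0,0,0,0],[0,-2,0,0,0,0,0]]}}

```text
time_s: 19.2
ee_pos: [0.5755, 0.0352, 0.1811]
eef_rot: [[-0.998, -0.061, -0.015], [-0.061, 0.998, -0.001], [0.015, 0.0, -1.0]]
force: [-28.3, -3.9, 27.0]
opening: 0.647
```

Run:
```python
from h import *
w,T,s=wrist("pics/w7.png")
h=cv2.cvtColor(w,cv2.COLOR_RGB2HSV).astype(int)
for c in(260,280,300): print(c,[(v,w[v,c].tolist()) for v in range(225,345,4)])
for v in range(255,275,2): print(v,np.round(ray("wrist",(280,v),.046,T),4))
t=manip.snapshot("top")
for col in("orange","yellow"):
    for a,r in blobs(t,col,30): print(col,a,r,np.round(ray("top",r[0],.046),4))
```

```text
260 [(225, [121, 120, 121]), (229, [121, 120, 121]), (233, [121, 120, 120]), (237, [121, 120, 120]), (241, [121, 120, 121]), (245, [121, 120, 121]), (249, [119, 116, 117]), (253, [102, 61, 34]), (257, [102, 61, 34]), (261, [102, 60, 34]), (265, [103, 61, 35]), (269, [102, 60, 34]), (273, [125, 73, 41]), (277, [101, 59, 34]), (281, [102, 60, 33]), (285, [102, 61, 35]), (289, [104, 62, 36]), (293, [103, 61, 35]), (297, [120, 71, 41]), (301, [125, 74, 42]), (305, [127, 74, 43]), (309, [126, 73, 41]), (313, [126, 74, 43]), (317, [126, 73, 42]), (321, [126, 74, 43]), (325, [125, 74, 44]), (329, [125, 74, 44]), (333, [124, 74, 44]), (337, [124, 74, 46]), (341, [124, 75, 47])]
280 [(225, [121, 119, 120]), (229, [122, 121, 121]), (233, [122, 121, 121]), (237, [122, 121, 121]), (241, [121, 120, 122]), (245, [122, 121, 122]), (249, [120, 117, 118]), (253, [102, 61, 34]), (257, [101, 60, 32]), (261, [102, 61, 34]), (265, [102, 60, 34]), (269, [102, 61, 36]), (273, [125, 73, 41]), (277, [101, 59, 34]), (281, [102, 61, 35]), (285, [102, 61, 35]), (289, [103, 61, 35]), (293, [104, 62, 37]), (297, 
[... 1427 characters left out ...]
, 63.43495178222656) [ 0.6158 -0.6374  0.046 ]
orange 396.0 ((498.0, 209.5), (23.0, 22.0), 90.0) [ 0.5368 -0.5514  0.046 ]
orange 392.0 ((497.5, 180.0), (22.0, 23.0), 90.0) [ 0.6147 -0.5514  0.046 ]
orange 391.0 ((528.5, 152.0), (22.0, 23.0), 90.0) [ 0.6913 -0.6353  0.046 ]
orange 388.5 ((496.5, 151.0), (22.0, 23.0), 90.0) [ 0.6921 -0.55    0.046 ]
orange 313.5 ((93.0, 283.5), (11.0, 30.0), 90.0) [0.3255 0.4952 0.046 ]
orange 92.5 ((391.478759765625, 136.74221801757812), (24.75883674621582, 13.813250541687012), 46.636573791503906) [ 0.7242 -0.271   0.046 ]
orange 40.5 ((84.5, 263.5), (7.0, 7.0), 90.0) [0.3759 0.5194 0.046 ]
orange 40.0 ((99.5, 263.5), (7.0, 7.0), 90.0) [0.3766 0.4811 0.046 ]
```

View pics/w7.png

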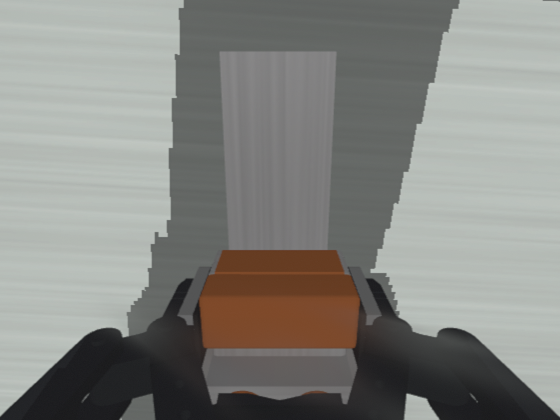

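Compared with the starting home view (w3), the tongue end has shifted 45→52 px, the end face's lower edge 243→251 and its upper edge 267→273. They moved together, so the cassette is home within about 1 mm. I'll ease off, open and lift away.

>>> {"method": "step_arm", "body": {"moves": [[0,1,0,0,0,0,0],[0,2,0,0,0,0,0],[1,2,0,0,0,0,0],[1,2,0,0,0,0,0],[1,2,0,0,0,0,0],[1,2,0,0,0,0,0],[1,2,0,-30,0,0,0],[1,2,0,-70,0,0,0],[1,2,0,-110,0,0,0],[1,2,0,-110,0,0,0]]}}

```text
time_s: 20.3
ee_pos: [0.5786, 0.035, 0.2975]
eef_rot: [[-0.998, -0.061, 0.013], [-0.061, 0.998, -0.002], [-0.013, -0.002, -1.0]]
force: [0.9, -0.5, 0.6]
opening: 1.0
```

>>> {"method": "step_arm", "body": {"moves": [[0.5,20,-40,-20,0,0,60],[0,74,-332,-20,0,0,60],[0,74,-332,-20,0,0,60],[0,74,-332,-20,0,0,60],[0,74,-332,-20,0,0,60],[0,74,-332,-20,0,0,60],[0,74,-332,-20,0,0,60],[0,74,-332,-20,0,0,60],[0,74,-332,-20,0,0,60],[0,74,-332,-20,0,0,60],[0,74,-332,-20,0,0,60],[0,74,-332,-20,0,0,60]]}}

```text
time_s: 21.5
ee_pos: [0.5226, -0.2994, 0.3106]
eef_rot: [[-0.553, 0.833, -0.0], [0.833, 0.553, 0.0], [0.0, -0.0, -1.0]]
force: [0.3, 0.5, 0.2]
opening: 0.001
```

Run:
```python
from h import *
im=manip.snapshot("scene")
w,T,s=wrist("pics/w8.png")
for col,z in(("red",.062),("green",.052)):
    for a,r in blobs(w,col,300): print(col,a,np.round(r[0],1),np.round(r[1],1),np.round(ray("wrist",r[0],z,T),4))
    for a,r in blobs(im,col,100): print("scene",col,a,np.round(r[0],1),np.round(ray("scene",r[0],z),4))
print(s["ee_pos"])
```

```text
red 3530.5 [277.1 221.6] [60.7 62.1] [ 0.5222 -0.3005  0.062 ]
red 3490.5 [34.5 31. ] [62. 69.] [ 0.3486 -0.2803  0.062 ]
red 2788.0 [537.5 375.5] [87. 43.] [ 0.7592 -0.2957  0.062 ]
red 340.5 [88.8 39.8] [23.3 18.4] [ 0.3753 -0.2679  0.062 ]
scene red 662.5 [310.5 325.5] [ 0.7207 -0.2564  0.062 ]
scene red 308.0 [222.7 306.9] [ 0.5279 -0.3108  0.062 ]
scene red 212.0 [163.  266.6] [ 0.3438 -0.2885  0.062 ]
green 3870.5 [308.2 129. ] [63.6 64.5] [ 0.5062 -0.241   0.052 ]
scene green 30843.0 [476.5 272. ] [1.0024 0.07   0.052 ]
scene green 220.0 [231.9 284.8] [ 0.5101 -0.2466  0.052 ]
scene green 213.0 [173.5 245. ] [ 0.3202 -0.219   0.052 ]
[ 0.52261108 -0.29960454  0.31067102]
```

>>> {"method": "step_arm", "body": {"moves": [[0,0,0,40,0,0,0],[0,0,0,65,0,0,0],[0,0,0,73,0,0,0],[0,0,0,77,0,0,0],[0,0,0,80,0,0,0],[0,0,0,83,0,0,0],[0,0,0,86,0,0,0],[0,0,0,88,0,0,0],[0,0,0,90,0,0,0],[0,0,0,90,0,0,0],[0,0,0,90,0,0,0]]}}

```text
time_s: 22.7
ee_pos: [0.5233, -0.3012, 0.2252]
eef_rot: [[-0.552, 0.834, 0.001], [0.834, 0.552, -0.001], [-0.001, 0.0, -1.0]]
force: [-10.6, 8.7, 26.9]
opening: -0.0
```

Same bottom height (0.2252) and force as on the green key, so the red key is fully down. I'll lift, then check.

>>> {"method": "step_arm", "body": {"moves": [[0,0,0,-30,0,0,0],[0,0,0,-70,0,0,0],[0,0,0,-110,0,0,0],[0,20,0,-140,0,0,0],[0,60,0,-140,0,0,0],[0,60,0,-140,0,0,0],[0,60,0,-140,0,0,0]]}}

```text
time_s: 23.4
ee_pos: [0.489, -0.2502, 0.3607]
eef_rot: [[-0.552, 0.834, 0.001], [0.834, 0.552, -0.001], [-0.001, 0.0, -1.0]]
force: [-0.8, 0.4, -0.4]
opening: -0.001
```

Run:
```python
from h import *
im=manip.snapshot("scene");a=cv2.imread("pics/scene0.png")[:,:,::-1]
f=lambda i:cv2.resize(i[170:330,180:420],(400,267),interpolation=cv2.INTER_CUBIC)
t=manip.snapshot("top");b=cv2.imread("pics/top0.png")[:,:,::-1]
g=lambda i:cv2.resize(i[90:245,240:440],(400,310),interpolation=cv2.INTER_CUBIC)
cv2.imwrite("pics/c8.png",np.vstack([np.hstack([f(a),f(im)]),np.hstack([g(b),g(t)])])[:,:,::-1])
for n,i in(("before",b),("after",t)):
    print(n,[(np.round(r[0],1),np.round(r[1],1)) for c in("yellow",) for _,r in blobs(i,c,30)])
for n,i in(("before",a),("after",im)):
    for c in("yellow","green","red"): print(n,c,[(int(A),np.round(r[0],1)) for A,r in blobs(i,c,30) if r[0][0]<420])
```

```text
before [(array([274., 161.]), array([12.,  6.]))]
after [(array([273.5, 161. ]), array([13.,  6.]))]
before yellow [(35, array([337. , 220.5]))]
before green [(743, array([150.9,  27.6])), (288, array([231.2, 283.7])), (212, array([173.1, 244.9])), (104, array([179.,  27.])), (55, array([180. ,  49.5]))]
before red [(663, array([310.5, 325.5])), (253, array([223. , 308.1])), (213, array([163. , 266.6]))]
after yellow [(41, array([337.2, 220.1]))]
after green [(286, array([231.2, 283.7])), (213, array([173.4, 245. ])), (118, array([123.7,  17. ]))]
after red [(665, array([310.5, 325.5])), (253, array([223.1, 308. ])), (212, array([163. , 266.6]))]
```

View pics/c8.png

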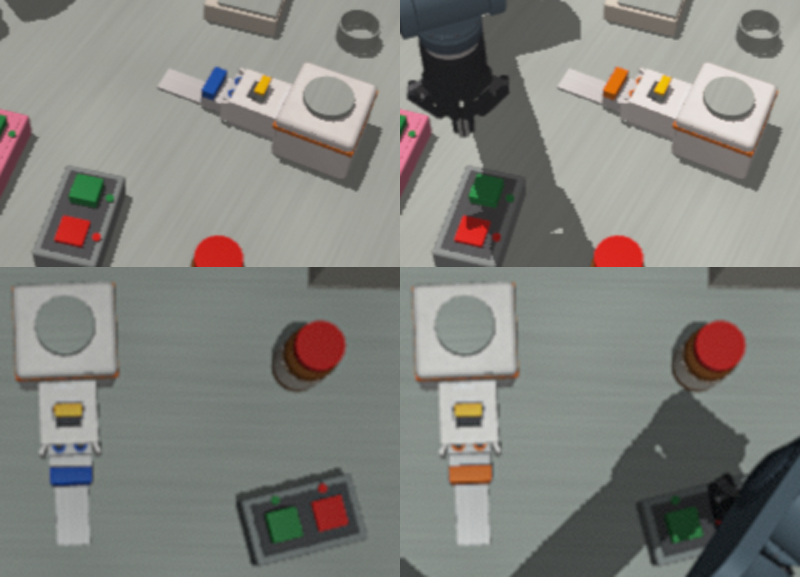

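The before and after views match: the orange end sits exactly where blue was, the bolt is at its locked height, green is up and red is down. I'll hand in.

```bash
python3 -c "
from workcell import manip
print(manip.close_job())"
```

```text
the job is handed in; nothing more can be done
None
```

The die change is done and handed in at about 23.5 s of the 72 s allowed. I pressed the green key and pulled the cassette out onto the tongue. I then regripped it near the orange end, turned it end for end, slid it back in blue end first and pressed the red key down.

- **Cassette home:** It stopped against the back with about 28 N. The wrist picture put it within about 1 mm of its starting place along the press.
- **Lock:** The red key bottomed at the same height as the green key had, with about 27 N. In both cameras the bolt and both keys are back within half a pixel of their locked starting positions.
- **Surroundings:** The bystanders visible in the last pictures (jar, ring cutter, scale and the pink key box) looked unmoved. I did not check the bowl, rolling pin or scraper at the end, though the arm's commanded path kept clear of them. The arm was clear of everything at hand-in.
- **Disagreement:** With the cassette pulled out, the camera put its centre about 5 mm from where the pull distance implied. The insertion stopped on contact instead, so this had no effect.

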